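# Set the model trimmer's table to its gap gauge

### The job

The trimmer's work table has come loose and stands too far from the trimming disc. Take the setting gauge out of its wooden block and slip its blade down into the gap between table and disc, near the middle of the table, until its foot lies flat on the table; then push the table home so that the blade is held snugly between table and disc, and leave the gauge standing there so that I can tighten the clamp screws. Leave the plaster models and the powder jar where they are.

Things in the scene. Friction and masses are not known exactly. Their poses are not given: they have to be found in the camera images.
- trimmer: Plaster-model disc trimmer, white, about 310 x 200 x 210 mm, fixed. Origin on the bench under the middle of the disc's front face; x points into the machine (away from the robot), y left, z up. The low drip tray in front of it ends at x = -125 mm and is 35 mm high.
- disc_face (a point): Point in the upright flat front face of the grey trimming disc, in the middle across, 105 mm above the bench (level with the table's top); axes as the trimmer's. The disc is 160 mm in diameter, its centre 1 mm above this point.
- hood_lip (a point): Lowest point of the middle of the front lip of the arched splash hood over the disc: 37 mm in front of the disc face, 192 mm above the bench (87 above the table); its underside falls to 178 mm at 45 mm to either side. An upright gripper cannot reach the gap under it: tilt the tool about 35 to 45 degrees, its body leaning out towards the operator, and bring the gauge in low from the front.
- work_table (a joint): Slide of the work table towards the disc, m: 0 = farthest, stop at 0.015. The gap between the table's straight back edge and the disc face is 16 mm minus this value: 9 to 14 mm at the start; 5 mm (0.011) with the gauge clamped in it. It takes about 2.5 N to slide the table and it stays where it is left.
- table_edge (a point): Middle of the top back edge of the sliding work table, at the gap; moves with it; x points to the disc, y left, z up. The table is a bare level steel plate, 150 mm wide (y), from x = -92 mm to 0, 8 mm thick, top 105 mm above the bench, with an engraved centre line along x. Below the gap 60 mm are free.
- table_front (a point): Middle of the sliding table's front face, where to push it: an upright flange 150 mm wide, 26 mm high; this point is 12 mm below the table's top. Axes as table_edge; the face looks to -x. Nothing is in front of it; the drip tray lies 50 mm lower.
- gauge: Steel gauge, 0.12 kg, sizes in mm. Origin: mid-blade, at the foot's underside. Blade 5 mm thick (x), 36 wide (y), z = 0 to -22, slimmer in the last 5. Foot: plate 36 wide, x = -43 to 2.5, z = 0 to 6. Grip: upright fin on the foot, 14 thick (y, grasp across it), x = -38 to -16, z = 6 to 44. In use x points to the disc. At first it stands in the wooden block, x away from the robot within 0.5 rad.
- gauge_block: Pale wooden block 72 (x) x 60 (y) x 55 mm high, fixed to the bench; origin under its middle. Slot for the blade at x = +20 mm: 9 mm wide, 41 mm long (y), 28 mm deep, open at the top. Behind it and to its left stands the porcelain furnace (nearest corner about x = 0.48, y = -0.17 m; 0.36 m high), between it and the trimmer: pass in front of it.
- plaster_model: Bystander: pale plaster jaw model, 59 x 76 x 35 mm, origin under its middle; loose on the bench.
- grey_model: Bystander: smaller grey plaster jaw model, 48 x 64 x 27 mm, origin under its middle; loose on the bench.
- powder_jar: Bystander: round white powder jar with lid, 66 mm in diameter, 64 mm high, origin under its middle; loose on the bench.

How it is judged:
By the outcome, as a careful person would: the job done as asked, in the order asked, and still so for the second after the job is handed in, with the robot touching nothing.
It also fails if it takes over 58 s, if anything falls off the work surface, if the arm or the gripper's body presses on something with over 40 N, if the wrist force passes 120 N, or if a joint passes its speed limit or range.

### The arm

A 6-joint arm with a two-finger parallel gripper is mounted at the origin on a cart in front of the work surface, level with it; the furniture and walls round the work are solid. World frame = base frame: x ahead of the robot, y to its left, z up, the work surface at z = 0. Lengths are in mm, angles in rad, forces in N, time in s.
With the tool pointing down it reaches from about 325 to 1000 mm from the base axis. Payload 5.1 kg.
Tool frame: the origin (TCP) lies on the centre line of the jaws, within the pads' length; the fingertips stand 11 mm ahead of it and the grasp point (between the pads) lies 8 mm behind it; z points along the fingers, y is the line along which they close (so a half turn about z gives the same grasp; the last joint's range is limited). The gripper opens to 85 mm and grips with 20 to 120 N. Pads are 22 mm wide; open, the fingers measure 114 mm over their backs; the gripper's body (76 mm by 85 mm) begins 54 mm behind the grasp point. The pads swing forward as they close: fully open they stand 13 mm farther back than shut.
Start: joints at [1.137, 0.124, 1.65, -0, 1.367, -0.083], TCP at [223.392, 610.394, 242.322] pointing down, gripper open.
Joint ranges: [-2.61, 2.61], [-1.02, 2.33], [0.03, 2.71], [-1.35, 4.49], [0.32, 2.68], [-2.91, 2.91]. Speed limits (rad/s): [2.57, 2.57, 3.14, 3.14, 3.14, 3.14].

### API

Orientations are given as a unit quaternion [x, y, z, w].
In Python, from plant import bot gives the robot as it stands.
- The arm moves only by the shell command python3 drive.py [OPENING] [FORCE], which reads ROWS from standard input. ROWS is a JSON list that holds a single list of rows (three levels of brackets), with 1 to 5 rows, each of 6 numbers: dx, dy, dz in mm, then a rotation vector rx, ry, rz in rad; each row shifts and turns the commanded pose from where the row before left it, along the tool's axes as they then stand; what a row does not reach is not made up. A row lasts 1/8 s, in which the tool goes at most 62.5 mm and 0.188 rad, less where a joint would pass 70% of its speed; a pose out of reach is approached as far as the arm can. OPENING is the opening from 0.0 (shut) to 1.0 (fully open), set as the command begins (- or left out keeps the last). The fingers move at their own pace and stop on an object; FORCE is the grip in N (left out, the last holds). Time passes only in rows, so rows that do not move let the fingers close. It prints the time, the measured TCP pose, the force, the opening and the grip force at its end. Input that does not fit is refused with a message, and nothing moves.
- bot.state(): the state, without advancing time (a new reading comes with each control period).
- bot.read_camera(name): name is "scene" or "top" or "wrist"; returns the picture (480x640x3 uint8, red, green, blue); there is no depth.
- bot.camera_info(name): a dict with "vertical_fov" (degrees; the focal length in pixels is half the picture's height over the tangent of half this angle, whatever the lens; pixels are square), "cx", "cy" (the principal point, pixels), "T" (4x4, takes a point from camera to world coordinates). Camera axes: x right, y down, z forward; pixel columns grow to the right and rows downward; lengths in mm; the calibration is good to about 2 mm. A picture is of the moment at which its call begins: read the wrist's pose just before it. camera_info takes no time and is no camera call; for the wrist camera it gives the pose at the moment of the call.
- bot.sign_off(): hands the job in; it is judged then, once.
The state is a dict: "clock": time; "joint_pos": joint angles; "joint_vel": joint speeds; "effort": joint torques, N m; "tool_pos": TCP position; "ee_rot": TCP orientation; "wrist_force": force on the tool from outside, world axes, zero at the start; "moment": the same for the moment, N m; "gripper_width": opening from 0.0 (shut) to 1.0 (fully open); "grasp_force": force on a finger pad.
Only numpy, scipy, OpenCV 4.12 (cv2) and the standard library are available. Lean on these libraries where they do the work, as an engineer would, in place of code of your own. Each camera call takes 0.05 s, during which the arm holds its last target. There are 200 camera calls.

## Working session

There is one attempt and no reset: what is moved stays moved. The work goes in short steps, Python scripts to look and compute and a shell command to move; the robot and the scene stay as the last step left them, time stands still between calls to the robot, and variables do not carry over. Pictures are saved under pics/ and viewed, at most 10 in all, crops included, and the job is handed in when it is done.

```bash
ls; mkdir -p pics
cat > h.py <<'E'
import numpy as np,cv2
from plant import bot
from scipy.spatial.transform import Rotation as R
def snap(n,f):
    i=bot.camera_info(n); im=bot.read_camera(n); cv2.imwrite('pics/'+f,im[:,:,::-1]); return i
def cam(i):
    f=240/np.tan(np.radians(i['vertical_fov'])/2); return f,np.array(i['T'])
def ray(i,u,v,z):
    f,T=cam(i); d=T[:3,:3]@np.array([(u-i['cx'])/f,(v-i['cy'])/f,1]); o=T[:3,3]
    return o+d*(z-o[2])/d[2]
def proj(i,p):
    f,T=cam(i); c=T[:3,:3].T@(np.array(p)-T[:3,3]); return np.array([i['cx']+f*c[0]/c[2],i['cy']+f*c[1]/c[2]])
def rows(pos,q,n=1):
    "tool-axis delta from the present pose"
    s=bot.state(); r=R.from_quat(s['ee_rot'])
    print(r.inv().apply(np.array(pos)-s['tool_pos']).round(1),(r.inv()*R.from_quat(q)).as_rotvec().round(3))
E
python3 - <<'E'
from h import *
for n in('scene','top'):
    i=snap(n,n+'1.png'); print(i)
s=bot.state(); print(s['tool_pos'],s['ee_rot'],R.from_quat(s['ee_rot']).as_matrix().round(2),s['clock'])
E
```

```text
drive.py
pics
plant.py
{'vertical_fov': 42.66874451452213, 'cx': 317.76199952894603, 'cy': 235.55281311541233, 'T': array([[ 8.26627475e-01, -3.83538351e-01,  4.11807420e-01,
         9.30902052e+00],
       [-5.62692568e-01, -5.52915389e-01,  6.14541819e-01,
        -8.64973656e+02],
       [-8.00569594e-03, -7.39718127e-01, -6.72869231e-01,
         1.00544758e+03],
       [ 0.00000000e+00,  0.00000000e+00,  0.00000000e+00,
         1.00000000e+00]])}
{'vertical_fov': 46.41690211439888, 'cx': 313.1760070544853, 'cy': 237.6157807446399, 'T': array([[ 1.19832044e-02, -9.85630522e-01,  1.68489988e-01,
         3.06099197e+02],
       [-9.99847678e-01, -1.39492731e-02, -1.04899422e-02,
        -1.00791215e+02],
       [ 1.26895201e-02, -1.68338620e-01, -9.85647546e-01,
         1.24212557e+03],
       [ 0.00000000e+00,  0.00000000e+00,  0.00000000e+00,
         1.00000000e+00]])}
[223.1637733  609.91140791 241.16691394] [ 1.74499554e-01  9.84656789e-01 -9.25581664e-04 -2.38217826e-04] [[-0.94  0.34 -0.  ]
 [ 0.34  0.94 -0.  ]
 [ 0.   -0.   -1.  ]] 0.1
```

View pics/scene1.png

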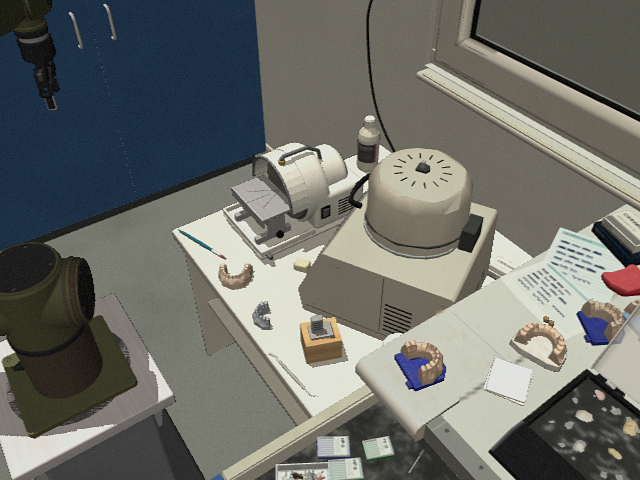

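View pics/top1.png

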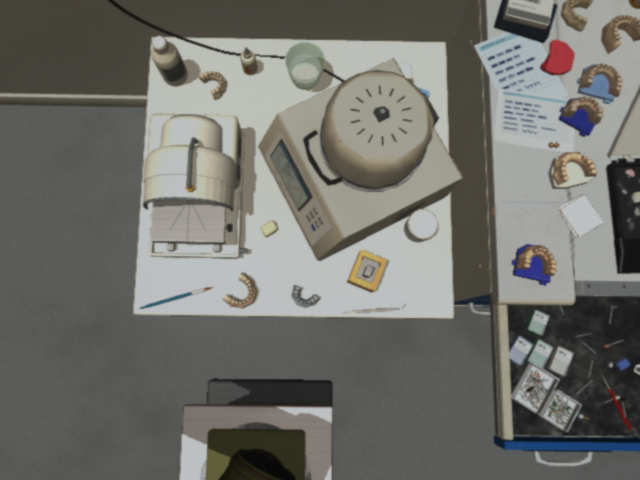

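The scene view shows the block with the gauge at about (321,338) and the trimmer table at (262,198). In the top view the block is at (368,270) and the table at (190,223). I'll enlarge both for exact corners.

Run:
```python
from h import *
t=cv2.imread('pics/top1.png'); s=cv2.imread('pics/scene1.png')
def c(im,x,y,w,h,k): return cv2.resize(im[y:y+h,x:x+w],None,fx=k,fy=k,interpolation=cv2.INTER_CUBIC)
A=np.hstack([c(t,340,245,57,50,7),c(s,290,305,57,60,7)[:350]])
B=np.hstack([c(t,143,170,105,62,3.8),c(s,223,150,105,62,3.8)])
print(A.shape,B.shape)
w=max(A.shape[1],B.shape[1])
P=lambda a:np.pad(a,((0,0),(0,w-a.shape[1]),(0,0)))
cv2.imwrite('pics/c1.png',np.vstack([P(A),P(B)])[:600,:800])
i=bot.camera_info('top')
print(ray(i,368,268,55),ray(i,190,223,105),ray(i,188,243,105),ray(i,188,207,105))
```

```text
(350, 798, 3) (236, 798, 3)
[ 444.89241501 -231.24248523   55.        ] [527.49327591 141.76440811 105.        ] [485.64165066 143.81039818 105.        ] [561.2368002  147.55649563 105.        ]
```

View pics/c1.png

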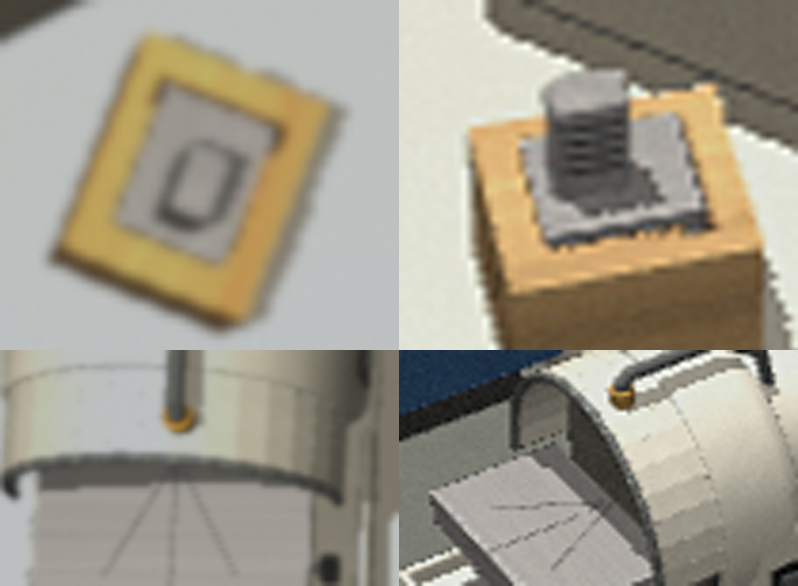

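The crops show the block yawed about -0.37 rad. The fin's top is at top-view pixel (369,269) and scene pixel (317,318). Next I'll do a two-camera fit and go to a tilted viewing pose in front of the trimmer.

```bash
cat >> h.py <<'E'
from scipy.linalg import logm,expm
def ori(psi,t):
    m=np.array([[-np.cos(t),0,np.sin(t)],[0,1,0],[-np.sin(t),0,-np.cos(t)]])
    return R.from_euler('z',psi)*R.from_matrix(m)
def plan(pos,rot,n):
    s=bot.state(); A=np.eye(4);B=np.eye(4)
    A[:3,:3]=R.from_quat(s['ee_rot']).as_matrix();A[:3,3]=s['tool_pos'];B[:3,:3]=rot.as_matrix();B[:3,3]=pos
    M=np.linalg.inv(A)@B; X=np.real(expm(logm(M)/n))
    print('row x',n,X[:3,3].round(1),R.from_matrix(X[:3,:3]).as_rotvec().round(3),'|d|',np.linalg.norm(X[:3,3]).round(1)); P=A
    print('path',[(A@np.linalg.matrix_power(X,k))[:3,3].round().tolist() for k in range(n+1)])
E
python3 - <<'E'
from h import *
from scipy.optimize import least_squares
t=bot.camera_info('top'); s=bot.camera_info('scene')
f=lambda p:np.r_[proj(t,p)-(340+210/7,245+175/7),proj(s,p)-(316.7,317.6)]
r=least_squares(f,[440,-230,99]);print('fin',r.x,r.fun)
cs=[(150,35),(345,105),(225,325),(60,245)]
print([ray(t,340+a/7,245+b/7,55).round(1).tolist() for a,b in cs])
cs=[(165,80),(285,130),(222,265),(115,225)]
print([ray(t,340+a/7,245+b/7,61).round(1).tolist() for a,b in cs])
plan([370,150,290],ori(0.03,.7),10)
E
```

```text
fin [ 433.30024569 -229.42401344   99.17352796] [-0.50918972  1.1337331   1.1242801  -0.272814  ]
[[483.5, -217.3, 55.0], [462.7, -276.9, 55.0], [395.1, -239.8, 55.0], [418.7, -189.8, 55.0]]
[[468.9, -221.2, 61.0], [454.0, -257.7, 61.0], [412.7, -238.3, 61.0], [424.4, -206.0, 61.0]]
row x 10 [-23.9 -42.6   1.6] [-0.014 -0.069 -0.036] |d| 48.9
path [[223.0, 610.0, 241.0], [231.0, 562.0, 240.0], [241.0, 514.0, 239.0], [252.0, 466.0, 240.0], [265.0, 419.0, 242.0], [280.0, 372.0, 246.0], [295.0, 327.0, 252.0], [313.0, 281.0, 258.0], [331.0, 237.0, 267.0], [350.0, 193.0, 278.0], [370.0, 150.0, 290.0]]
```

```bash
echo '[[[-24,-42.6,1.6,-0.014,-0.069,-0.036],[-24,-42.6,1.6,-0.014,-0.069,-0.036],[-24,-42.6,1.6,-0.014,-0.069,-0.036],[-24,-42.6,1.6,-0.014,-0.069,-0.036],[-24,-42.6,1.6,-0.014,-0.069,-0.036]]]' | python3 drive.py 0.6 && echo '[[[-24,-42.6,1.6,-0.014,-0.069,-0.036],[-24,-42.6,1.6,-0.014,-0.069,-0.036],[-24,-42.6,1.6,-0.014,-0.069,-0.036],[-24,-42.6,1.6,-0.014,-0.069,-0.036],[-24,-42.6,1.6,-0.014,-0.069,-0.036]]]' | python3 drive.py
echo '[[[0,0,0,0,0,0],[0,0,0,0,0,0]]]' | python3 drive.py
python3 - <<'E'
from h import *
i=snap('wrist','w1.png'); np.save('w1.npy',i['T']);print(i)
E
```

```text
clock: 0.72
tool_pos: [279.9, 371.3, 246.1]
ee_rot: [0.082, 0.981, 0.004, 0.176]
wrist_force: [0.7, 0.2, -0.5]
gripper_width: 0.597
grasp_force: 0.0
clock: 1.35
tool_pos: [370.1, 149.2, 289.0]
ee_rot: [-0.013, 0.939, 0.008, 0.344]
wrist_force: [1.0, -0.3, 0.7]
gripper_width: 0.597
grasp_force: 0.0
clock: 1.6
tool_pos: [370.0, 150.0, 288.9]
ee_rot: [-0.011, 0.939, 0.009, 0.342]
wrist_force: [-0.5, 0.2, 0.1]
gripper_width: 0.599
grasp_force: 0.0
{'vertical_fov': 62.31620167465213, 'cx': 330.60403799475114, 'cy': 253.13922967374657, 'T': array([[-2.70936511e-02,  5.45603301e-01,  8.37605499e-01,
         2.28615772e+02],
       [ 9.99603647e-01,  8.37715675e-03,  2.68769821e-02,
         1.46740597e+02],
       [ 7.64741762e-03,  8.38001707e-01, -5.45614017e-01,
         3.41647958e+02],
       [ 0.00000000e+00,  0.00000000e+00,  0.00000000e+00,
         1.00000000e+00]])}
```

View pics/w1.png

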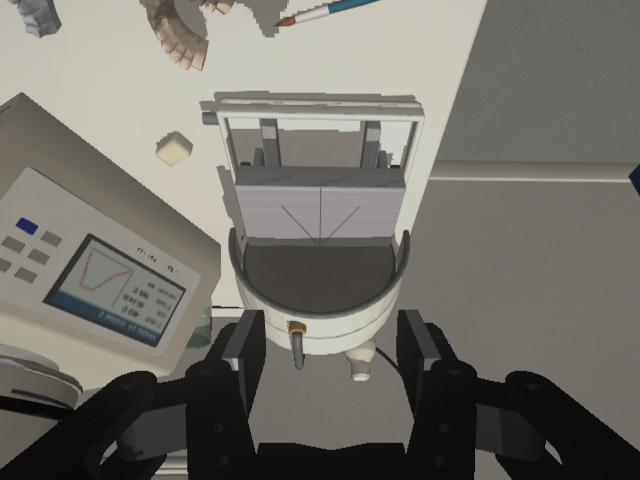

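The wrist view (upside down) shows the table front edge from about (235,186) to (404,187), the back edge near row 238–245, and the centre line from (320,187) to (320,245). I'll zoom in on it.

Run:
```python
import cv2
im=cv2.imread('pics/w1.png')[160:260,225:415]
im=cv2.resize(im,None,fx=4.2,fy=5,interpolation=cv2.INTER_CUBIC)
im=cv2.convertScaleAbs(im,alpha=1.5,beta=0)
cv2.imwrite('pics/c2.png',im[:,:800])
```

```text
(no output)
```

View pics/c2.png

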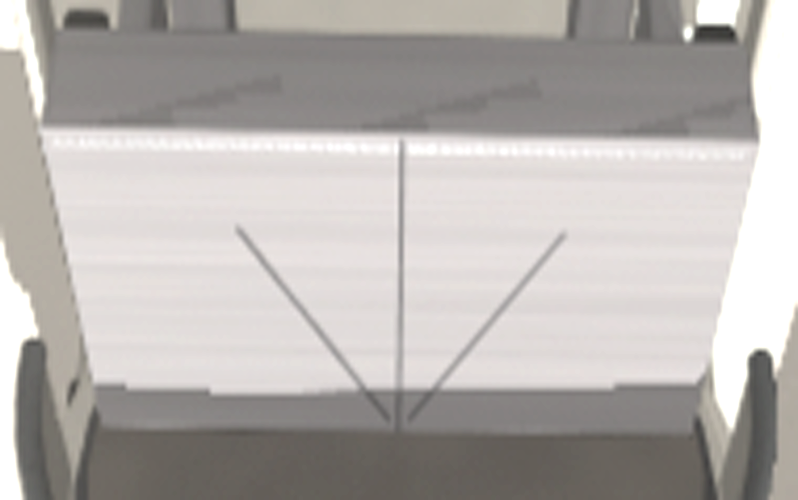

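Run:
```python
from h import *
i=bot.camera_info('wrist'); i['T']=np.load('w1.npy')
P={k:ray(i,225+a/4.2-.4,160+b/5-.4,105) for k,(a,b) in dict(FL=(43,131),FR=(757,136),BL=(98,429),BR=(692,434),CF=(402,138),CB=(398,431)).items()}
for k,v in P.items(): print(k,v.round(1))
d=P['FL']-P['FR'];print(np.linalg.norm(d),np.arctan2(-d[0],d[1])); d=P['BL']-P['BR'];print(np.linalg.norm(d),np.arctan2(-d[0],d[1]))
d=P['CB']-P['CF'];print(np.linalg.norm(d),np.arctan2(d[1],d[0]))
```

```text
FL [486.5  72.7 105. ]
FR [485.  220.2 105. ]
BL [578.3  70.5 105. ]
BR [577.8 220.7 105. ]
CF [486.9 146.6 105. ]
CB [577.8 146.1 105. ]
147.49543589885118 -3.1313718795529586
150.20339206164363 -3.1383947297660537
90.90431011503976 -0.0057448756440544625
```

Run:
```python
from h import *
plan([352,-196,200],ori(-.39,.8),9)
```

```text
row x 9 [  3.6 -38.6  10. ] [ 0.032 -0.011  0.033] |d| 40.1
path [[370.0, 151.0, 289.0], [375.0, 112.0, 278.0], [378.0, 74.0, 268.0], [379.0, 35.0, 258.0], [379.0, -4.0, 248.0], [377.0, -43.0, 239.0], [373.0, -81.0, 229.0], [368.0, -120.0, 219.0], [361.0, -158.0, 210.0], [352.0, -196.0, 200.0]]
```

```bash
echo '[[[3.6,-38.6,10,0.032,-0.011,0.033],[3.6,-38.6,10,0.032,-0.011,0.033],[3.6,-38.6,10,0.032,-0.011,0.033],[3.6,-38.6,10,0.032,-0.011,0.033],[3.6,-38.6,10,0.032,-0.011,0.033]]]' | python3 drive.py && echo '[[[3.6,-38.6,10,0.032,-0.011,0.033],[3.6,-38.6,10,0.032,-0.011,0.033],[3.6,-38.6,10,0.032,-0.011,0.033],[3.6,-38.6,10,0.032,-0.011,0.033],[0,0,0,0,0,0]]]' | python3 drive.py
echo '[[[0,0,0,0,0,0]]]' | python3 drive.py
python3 - <<'E'
from h import *
i=snap('wrist','w2.png'); np.save('w2.npy',i['T'])
for p in [(433,-229,99),(440,-231,55)]: print(proj(i,p))
c=proj(i,(436,-230,70)).astype(int); print(c)
im=cv2.imread('pics/w2.png'); x0=max(c[0]-100,0);y0=max(c[1]-75,0);print(x0,y0)
cv2.imwrite('pics/c3.png',cv2.resize(im[y0:y0+150,x0:x0+200],None,fx=4,fy=4,interpolation=cv2.INTER_CUBIC))
E
```

```text
clock: 2.28
tool_pos: [408.2, -33.8, 238.5]
ee_rot: [0.093, 0.928, -0.041, 0.358]
wrist_force: [0.1, 0.8, 0.8]
gripper_width: 0.599
grasp_force: 0.0
clock: 2.9
tool_pos: [383.5, -188.4, 200.0]
ee_rot: [0.179, 0.908, -0.078, 0.372]
wrist_force: [0.1, -0.4, -0.0]
gripper_width: 0.6
grasp_force: 0.0
clock: 3.02
tool_pos: [384.6, -187.0, 201.8]
ee_rot: [0.176, 0.907, -0.078, 0.373]
wrist_force: [0.1, 0.5, -0.9]
gripper_width: 0.597
grasp_force: 0.0
[298.50533706 207.13387222]
[303.48659162 161.07868338]
[301 174]
201 99
```

View pics/c3.png

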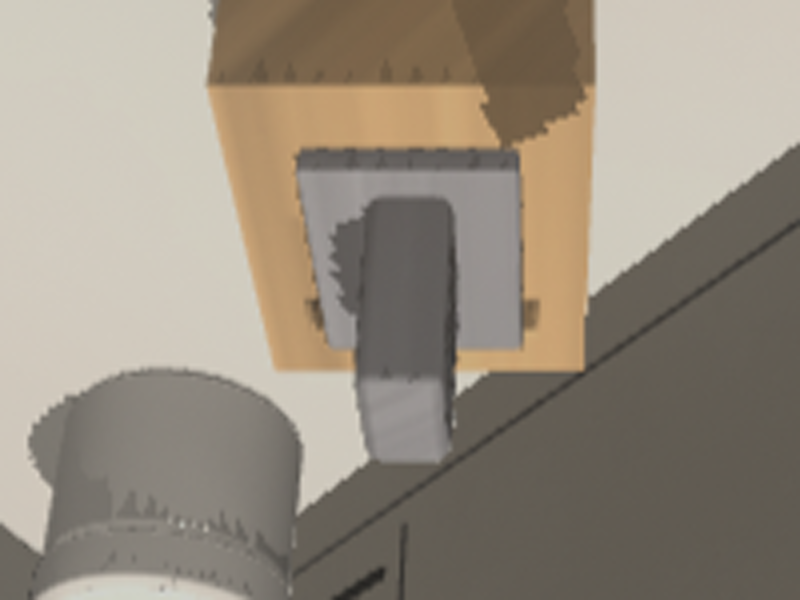

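The view shows the block top corners at crop (208,86), (594,86), (583,371), (275,371), and the foot top at (300,170)–(521,348). The fin stands upright in the middle and the powder jar is behind on the right. Fitting poses now.

Run:
```python
from h import *
from scipy.optimize import least_squares
i=bot.camera_info('wrist'); i['T']=np.load('w2.npy')
px=lambda a,b:np.array([201+a/4-.4,99+b/4-.4])
def fit(loc,pts,x0):
    def f(q):
        r=R.from_euler('z',q[2])
        return np.concatenate([proj(i,r.apply(l)+[q[0],q[1],0])-px(*p) for l,p in zip(loc,pts)])
    s=least_squares(f,x0,x_scale=[1,1,.01]); print(s.x.round(3),s.fun.round(1)); return s.x
b=fit([(-36,30,55),(-36,-30,55),(36,-30,55),(36,30,55)],[(208,86),(594,86),(583,371),(275,371)],[440,-230,-.39])
g=fit([(-43,18,61),(-43,-18,61),(2.5,-18,61),(2.5,18,61),(-38,6,99),(-38,-6,99),(-16,-6,99),(-16,6,99)],
 [(300,170),(519,170),(521,348),(328,348),(359,378),(446,378),(449,462),(372,462)],[455,-235,-.39])
r=R.from_euler('z',g[2]); print('block->gauge origin',R.from_euler('z',b[2]).apply([20,0,0])[:2]+b[:2])
t=.79
o=ori(g[2],t); gp=r.apply([-29,0,55+31])+[g[0],g[1],0]; tcp=gp+o.apply([0,0,8]); print('grasp',gp,'tcp',tcp)
plan(tcp-o.apply([0,0,70]),o,2)
plan(tcp,o,2)
```

```text
[ 452.046 -237.171    2.42 ] [  1.   73.2 -22.8  88.2  14.  -40.6   3.2 -63.1]
[ 4.60302e+02 -2.23883e+02  1.74000e-01] [ 35.1  -5.  -64.   15.8 -25.    6.7  64.7  -9.4   6.5   2.6 -30.9   8.6
 -10.7   4.4  23.6  -0.9]
block->gauge origin [ 437.02590829 -223.96485409]
grasp [ 431.74212776 -228.91401612   86.        ] tcp [ 437.33877446 -227.92808554   80.36923747]
row x 2 [ 20.2 -23.6  31.4] [-0.203 -0.005 -0.195] |d| 44.2
path [[385.0, -187.0, 202.0], [383.0, -212.0, 166.0], [388.0, -237.0, 130.0]]
row x 2 [ 21.3 -13.1  65. ] [-0.203 -0.005 -0.195] |d| 69.7
path [[385.0, -187.0, 202.0], [408.0, -211.0, 141.0], [437.0, -228.0, 80.0]]
```

Run:
```python
from h import *
from scipy.optimize import least_squares
i=bot.camera_info('wrist'); i['T']=np.load('w2.npy')
px=lambda a,b:np.array([201+a/4-.4,99+b/4-.4])
def fit(loc,pts,x0):
    def f(q):
        r=R.from_euler('z',q[2])
        return np.concatenate([proj(i,r.apply(l)+[q[0],q[1],0])-px(*p) for l,p in zip(loc,pts)])
    s=least_squares(f,x0,x_scale=[1,1,.01]); print(s.x.round(3),s.fun.round(1)); return s.x
b=fit([(-36,-30,55),(-36,30,55),(36,30,55),(36,-30,55)],[(208,86),(594,86),(583,371),(275,371)],[440,-230,-.39])
g=fit([(-43,-18,61),(-43,18,61),(2.5,18,61),(2.5,-18,61),(-38,-6,99),(-38,6,99),(-16,6,99),(-16,-6,99)],
 [(300,170),(519,170),(521,348),(328,348),(359,378),(446,378),(449,462),(372,462)],[455,-235,-.39])
r=R.from_euler('z',g[2]); print('block->gauge origin',R.from_euler('z',b[2]).apply([20,0,0])[:2]+b[:2])
t=.79
o=ori(g[2],t); gp=r.apply([-29,0,55+31])+[g[0],g[1],0]; tcp=gp+o.apply([0,0,8]); print('grasp',gp,'tcp',tcp)
plan(tcp-o.apply([0,0,60]),o,3)
```

```text
[ 4.39204e+02 -2.29689e+02 -3.77000e-01] [-0.5 -0.   0.4 -0.   0.2  0.2 -0.1  0. ]
[ 4.56283e+02 -2.35875e+02 -3.87000e-01] [-0.8 -0.8  1.2 -0.4  0.6 -0.1 -0.1 -0.5  0.5  0.7 -1.2  0.8 -0.4  0.4
  0.3  0.2]
block->gauge origin [ 457.79699444 -237.05887479]
grasp [ 429.43011317 -224.92270643   86.        ] tcp [ 434.6920977  -227.06887329   80.36923747]
row x 3 [14.4 -5.9 23.2] [-0.003 -0.002  0.003] |d| 28.0
path [[385.0, -187.0, 202.0], [388.0, -195.0, 176.0], [392.0, -203.0, 149.0], [395.0, -211.0, 123.0]]
```

```bash
echo '[[[14.4,-5.9,23.2,-0.003,-0.002,0.003],[14.4,-5.9,23.2,-0.003,-0.002,0.003],[14.4,-5.9,23.2,-0.003,-0.002,0.003],[0,0,0,0,0,0],[0,0,0,0,0,0]]]' | python3 drive.py 0.5
python3 - <<'E'
from h import *
plan([434.7,-227.1,80.4],ori(-.385,.79),4)
E
```

```text
clock: 3.7
tool_pos: [395.2, -211.9, 124.0]
ee_rot: [0.179, 0.905, -0.074, 0.378]
wrist_force: [0.2, 0.3, 0.7]
gripper_width: 0.496
grasp_force: 0.0
row x 4 [ 0.3  0.2 15.2] [-0.001  0.    -0.001] |d| 15.2
path [[395.0, -212.0, 124.0], [405.0, -216.0, 113.0], [415.0, -219.0, 102.0], [425.0, -223.0, 91.0], [435.0, -227.0, 80.0]]
```

```bash
echo '[[[0.3,0.2,15.2,0,0,0],[0.3,0.2,15.2,0,0,0],[0.3,0.2,15.2,0,0,0],[0.3,0.2,15.2,0,0,0],[0,0,0,0,0,0]]]' | python3 drive.py
echo '[[[0,0,0,0,0,0],[0,0,0,0,0,0],[0,0,0,0,0,0],[0,0,0,0,0,0],[0,0,0,0,0,0]]]' | python3 drive.py 0.0 60
echo '[[[0,0,0,0,0,0],[0,0,0,0,0,0]]]' | python3 drive.py; python3 -c "
from h import *
s=bot.state();print(s['tool_pos'])
p=s['tool_pos'];o=R.from_quat(s['ee_rot'])
print(o.inv().apply([0,0,40]).round(1), o.as_matrix().round(3))"
```

```text
clock: 4.32
tool_pos: [434.8, -227.7, 80.1]
ee_rot: [0.179, 0.905, -0.074, 0.378]
wrist_force: [0.4, 0.7, 0.7]
gripper_width: 0.502
grasp_force: 0.0
clock: 4.95
tool_pos: [434.3, -228.3, 80.5]
ee_rot: [0.18, 0.905, -0.075, 0.379]
wrist_force: [-3.4, 3.8, 7.0]
gripper_width: 0.152
grasp_force: 59.5
clock: 5.2
tool_pos: [434.3, -228.3, 80.5]
ee_rot: [0.18, 0.905, -0.075, 0.379]
wrist_force: [-4.6, 2.7, 6.4]
gripper_width: 0.154
grasp_force: 59.5
[ 434.28689445 -228.29710424   80.4638656 ]
[-28.5   0.  -28.1] [[-0.649  0.382  0.659]
 [ 0.268  0.924 -0.271]
 [-0.712  0.001 -0.702]]
```

```bash
echo '[[[-7.1,0,-7,0,0,0],[-7.1,0,-7,0,0,0],[-7.1,0,-7,0,0,0],[-7.1,0,-7,0,0,0],[-14.2,0,-14,0,0,0]]]' | python3 drive.py && echo '[[[-21,0,-21,0,0,0],[-21,0,-21,0,0,0],[0,0,0,0,0,0]]]' | python3 drive.py
python3 - <<'E'
from h import *
i=snap('wrist','w3.png')
plan([370,0,200],ori(-.2,.8),7)
E
```

```text
clock: 5.82
tool_pos: [432.7, -227.2, 137.2]
ee_rot: [0.18, 0.906, -0.074, 0.376]
wrist_force: [0.2, 0.6, -1.6]
gripper_width: 0.15
grasp_force: 58.4
clock: 6.2
tool_pos: [434.2, -228.8, 201.4]
ee_rot: [0.179, 0.904, -0.076, 0.38]
wrist_force: [0.2, 0.3, -1.1]
gripper_width: 0.153
grasp_force: 58.4
row x 7 [ 12.9  28.3 -13.4] [-0.019 -0.001 -0.019] |d| 33.9
path [[433.0, -228.0, 199.0], [427.0, -195.0, 199.0], [420.0, -162.0, 199.0], [412.0, -129.0, 199.0], [403.0, -96.0, 200.0], [393.0, -64.0, 200.0], [382.0, -32.0, 200.0], [370.0, 0.0, 200.0]]
```

View pics/w3.png

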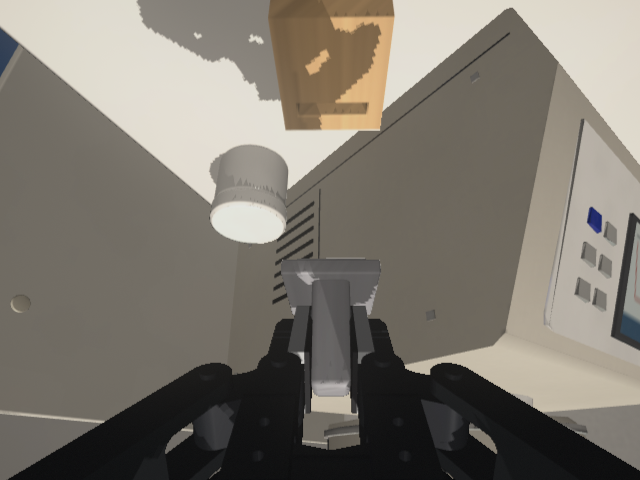

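Gauge lifted out cleanly. The foot's near lower edge runs from (281,260) to (380,260) and the fin is between the pads. I'll compare that with the prediction for an unslipped grasp.

```bash
cat >> h.py <<'E'
# gauge origin in the tool frame (from the grasp instant), orientation upright at grasp
G=np.array([456.8,-236.3,55.]); Rg=R.from_quat([0.18,0.905,-0.075,0.379]); Tg=np.array([434.3,-228.3,80.5])
gr=Rg.inv()*R.from_euler('z',-.385); gt=Rg.inv().apply(G-Tg)
def gauge():
    s=bot.state(); o=R.from_quat(s['ee_rot']); return s['tool_pos']+o.apply(gt), o*gr
def tcp_for(g,psi):
    o=R.from_euler('z',psi)*gr.inv(); return np.array(g)-o.apply(gt),o
E
python3 - <<'E'
from h import *
i=bot.camera_info('wrist'); p,o=gauge(); print(p,o.as_euler('zyx'))
for l in [(-43,-18,0),(-43,18,0),(-43,-18,6),(-43,18,6),(2.5,-18,6),(2.5,18,6),(-38,-6,44),(-38,6,44),(-16,6,44),(-16,-6,44)]: print(l,proj(i,p+o.apply(l)).round(1))
im=cv2.imread('pics/w3.png',0); print(im[250:312:1,290].tolist()); print(im[262,270:292].tolist(),im[262,370:392].tolist()); print(im[375:402,330].tolist())
E
```

```text
[ 455.93384194 -236.07153294  173.11183405] [-0.38410763  0.00158448  0.00040042]
(-43, -18, 0) [280.9 257.8]
(-43, 18, 0) [381.1 257.4]
(-43, -18, 6) [279.9 272.9]
(-43, 18, 6) [382.2 272.6]
(2.5, -18, 6) [292.  315.1]
(2.5, 18, 6) [371.3 314.8]
(-38, -6, 44) [312.4 387.7]
(-38, 6, 44) [350.  387.6]
(-16, 6, 44) [347.8 397.4]
(-16, -6, 44) [315.2 397.5]
[107, 98, 69, 47, 44, 45, 73, 104, 107, 97, 81, 88, 88, 89, 90, 90, 91, 91, 91, 91, 92, 94, 102, 104, 98, 95, 95, 95, 95, 95, 95, 95, 95, 95, 95, 96, 96, 97, 97, 97, 97, 97, 96, 97, 97, 96, 96, 96, 96, 96, 96, 96, 95, 92, 101, 112, 87, 79, 104, 104, 104, 104]
[107, 107, 107, 108, 107, 71, 47, 45, 45, 54, 66, 108, 89, 89, 89, 88, 87, 87, 87, 89, 88, 89] [85, 86, 85, 86, 86, 86, 86, 87, 84, 79, 102, 104, 103, 103, 102, 104, 103, 103, 103, 102, 103, 104]
[103, 102, 102, 102, 106, 118, 133, 146, 159, 170, 178, 177, 170, 162, 162, 166, 164, 161, 160, 160, 147, 151, 191, 190, 190, 190, 190]
```

Run:
```python
from h import *
o=R.from_euler('z',-.25)*gr.inv(); plan([408,-130,185],o,4)
```

```text
row x 4 [12.4 21.  -7.7] [-0.024 -0.    -0.024] |d| 25.6
path [[433.0, -228.0, 199.0], [428.0, -203.0, 195.0], [422.0, -179.0, 192.0], [416.0, -154.0, 188.0], [408.0, -130.0, 185.0]]
```

```bash
echo '[[[18,15,-12,-0.024,0,-0.024],[14,21,-8,-0.024,0,-0.024],[10,24,-6,-0.024,0,-0.024],[8,24,-5,-0.024,0,-0.024]]]' | python3 drive.py
python3 - <<'E'
from h import *
p,o=gauge(); print(p,o.as_euler('zyx'))
o=R.from_euler('z',0.0)*gr.inv(); plan([432,30,180],o,4)
t,o=tcp_for([500,146,142],0.003);print(t)
E
```

```text
clock: 6.75
tool_pos: [406.2, -127.8, 180.8]
ee_rot: [0.118, 0.916, -0.048, 0.38]
wrist_force: [-0.0, 0.4, -0.9]
gripper_width: 0.154
grasp_force: 58.5
[ 429.42123566 -132.54446244  155.12992074] [-0.24784413  0.00698615  0.00316875]
row x 4 [ 0.2 40.1  0.2] [-0.044 -0.002 -0.044] |d| 40.1
path [[406.0, -128.0, 181.0], [416.0, -89.0, 181.0], [424.0, -50.0, 180.0], [429.0, -10.0, 180.0], [432.0, 30.0, 180.0]]
[476.1457766  144.89273934 167.5       ]
```

```bash
echo '[[[0.2,40,0.2,-0.044,-0.002,-0.044],[0.2,40,0.2,-0.044,-0.002,-0.044],[0.2,40,0.2,-0.044,-0.002,-0.044],[0.2,40,0.2,-0.044,-0.002,-0.044],[0,0,0,0,0,0]]]' | python3 drive.py
python3 - <<'E'
from h import *
p,o=gauge(); print(p,o.as_euler('zyx'))
t,o=tcp_for([510,146,142],0.003); plan(t,o,4)
E
```

```text
clock: 7.38
tool_pos: [432.0, 30.9, 179.9]
ee_rot: [0.0, 0.922, -0.001, 0.386]
wrist_force: [0.2, -0.3, -1.4]
gripper_width: 0.154
grasp_force: 58.9
[455.82611428  32.07517498 154.34781356] [ 0.00600189  0.00032891 -0.00190734]
row x 4 [-7.3 28.5 11.8] [ 0.    -0.     0.001] |d| 31.7
path [[432.0, 31.0, 180.0], [445.0, 59.0, 177.0], [459.0, 88.0, 174.0], [473.0, 116.0, 171.0], [486.0, 145.0, 168.0]]
```

```bash
echo '[[[-7.3,28.5,11.8,0,0,0],[-7.3,28.5,11.8,0,0,0],[-7.3,28.5,11.8,0,0,0],[-7.3,28.5,11.8,0,0,0],[0,0,0,0,0,0]]]' | python3 drive.py
python3 - <<'E'
from h import *
i=snap('wrist','w4.png'); np.save('w4.npy',i['T']); print(i['T'].round(2).tolist())
p,o=gauge(); print(p,o.as_euler('zyx'))
for n,q in dict(edgeC=(578,146,105),edge1=(578,71,105),edge2=(578,221,105),front=(486,146,105),disc=(590,146,105),lip=(553,146,192)).items(): print(n,proj(i,q).round(1))
E
```

```text
clock: 8.0
tool_pos: [487.8, 142.3, 168.4]
ee_rot: [0.002, 0.922, -0.003, 0.386]
wrist_force: [-0.2, -0.7, -2.0]
gripper_width: 0.151
grasp_force: 59.3
[[0.01, 0.46, 0.89, 342.01], [1.0, 0.0, -0.01, 144.22], [-0.0, 0.89, -0.46, 207.76], [0.0, 0.0, 0.0, 1.0]]
[511.41025451 142.48575106 143.12159928] [ 0.00020301 -0.00041224 -0.00389835]
edgeC [336. 282.]
edge1 [220.2 281.8]
edge2 [452.2 282.2]
front [337.4 198.6]
disc [335.9 289.1]
lip [336.7 425.1]
```

View pics/w4.png

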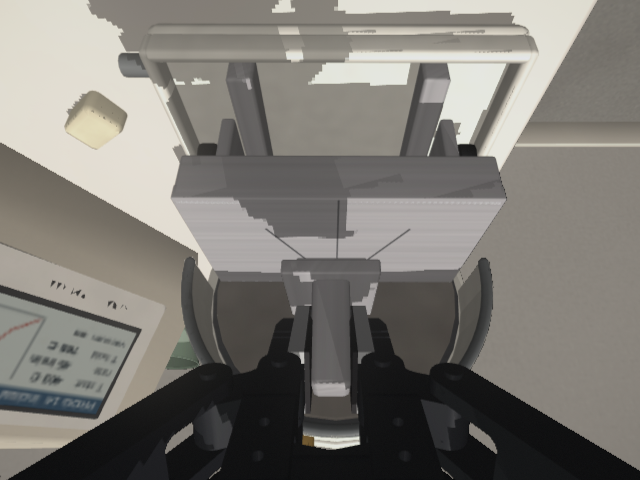

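The table back edge shows at row 281 (predicted 282), the centre line is at u≈337 as predicted, and the gauge is held straight. Lowering and moving in from the front.

Run:
```python
from h import *
s=bot.state();o=R.from_quat(s['ee_rot']).inv()
print('down1',o.apply([0,0,1]).round(3),'fwd',o.apply([1,0,0]).round(3),'left',o.apply([0,1,0]).round(3))
t,q=tcp_for([511.4,146,132],0.003);plan(t,q,1)
```

```text
down1 [-0.713 -0.003 -0.701] fwd [-0.701  0.007  0.713] left [ 0.003  1.    -0.007]
row x 1 [7.9 3.4 7.8] [-0.005  0.     0.001] |d| 11.6
path [[488.0, 142.0, 169.0], [488.0, 145.0, 158.0]]
```

Forward 72 mm is [-50.5, 0, 51.3]; I'll go 57 mm quickly, then slowly.

```bash
echo '[[[7.9,3.4,7.8,-0.005,0,0],[-14,0,14.3,0,0,0],[-14,0,14.3,0,0,0],[-7,0,7.1,0,0,0],[0,0,0,0,0,0]]]' | python3 drive.py
python3 - <<'E'
from h import *
p,o=gauge(); print(p,o.as_euler('zyx'))
t,q=tcp_for([583.2,146,131.5],0.003);plan(t,q,3)
E
```

```text
clock: 8.68
tool_pos: [538.3, 144.5, 159.6]
ee_rot: [0.003, 0.922, -0.0, 0.388]
wrist_force: [0.2, -0.3, -1.6]
gripper_width: 0.153
grasp_force: 59.3
[562.2128522  145.61372858 134.2197228 ] [ 0.00243831 -0.00423455  0.00094383]
row x 3 [-4.3  0.2  5.6] [ 0.     0.001 -0.   ] |d| 7.1
path [[538.0, 144.0, 160.0], [545.0, 145.0, 159.0], [552.0, 145.0, 158.0], [559.0, 145.0, 157.0]]
```

```bash
echo '[[[-4.3,0.2,5.6,0,0.001,0],[-4.3,0.2,5.6,0,0.001,0],[-4.3,0.2,5.6,0,0.001,0],[0,0,0,0,0,0],[0,0,0,0,0,0]]]' | python3 drive.py
python3 - <<'E'
from h import *
i=snap('wrist','w5.png');np.save('w5.npy',i['T'])
p,o=gauge(); print(p,o.as_euler('zyx'))
t,q=tcp_for([583.2,146,120],0.003);plan(t,q,4)
for n,x in dict(edge=(578,120,105),edge2=(578,172,105)).items(): print(n,proj(i,x))
for l in [(-43,-18,0),(-43,18,0)]:print(proj(i,p+o.apply(l)))
cv2.imwrite('pics/c5.png',cv2.resize(cv2.imread('pics/w5.png')[150:350,200:460],None,fx=3,fy=3,interpolation=cv2.INTER_CUBIC))
E
```

```text
clock: 9.3
tool_pos: [559.3, 145.9, 157.5]
ee_rot: [0.002, 0.922, 0.0, 0.387]
wrist_force: [-0.2, -0.2, -1.5]
gripper_width: 0.153
grasp_force: 59.3
[583.09976109 147.11188157 132.0242078 ] [ 0.00411163 -0.00182708  0.00106853]
row x 4 [ 2.1 -0.3  2.1] [0. 0. 0.] |d| 3.0
path [[559.0, 146.0, 157.0], [559.0, 146.0, 154.0], [559.0, 145.0, 151.0], [559.0, 145.0, 148.0], [559.0, 145.0, 145.0]]
edge [274.00975846 242.98983992]
edge2 [383.61987308 242.75534934]
[280.40345785 257.34806021]
[380.86550413 257.0480409 ]
```

View pics/c5.png

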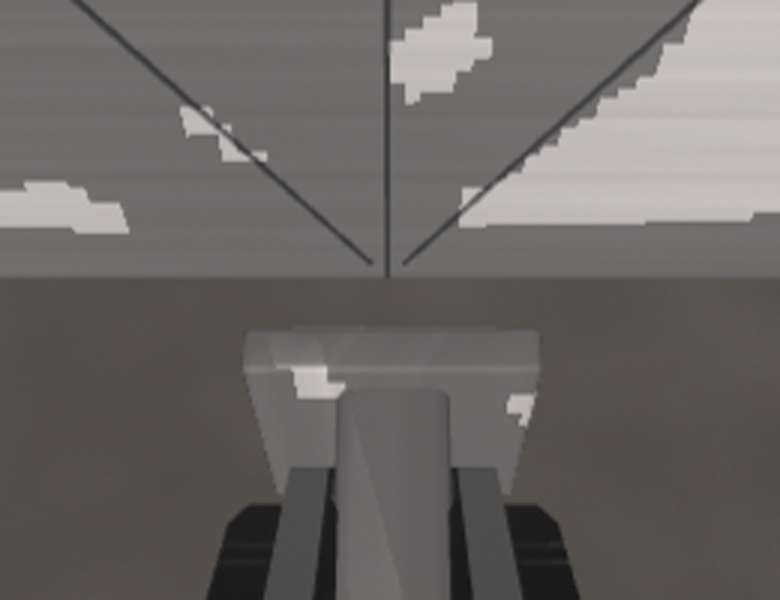

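The table's back edge shows at row 242.3 (predicted 242.9), the engraved line is at u≈329.3 and the foot centre at u≈330.7, so the gauge is centred within 1 mm. Lowering.

```bash
echo '[[[2.1,-0.3,2.1,0,0,0],[2.1,-0.3,2.1,0,0,0],[2.1,-0.3,2.1,0,0,0],[0,0,0,0,0,0]]]' | python3 drive.py && echo '[[[1.4,0,1.4,0,0,0],[1.4,0,1.4,0,0,0],[1.4,0,1.4,0,0,0],[0,0,0,0,0,0]]]' | python3 drive.py
python3 -c "
from h import *
p,o=gauge();print(p,o.as_euler('zyx'),bot.state()['wrist_force'])"
```

```text
clock: 9.85
tool_pos: [559.2, 144.9, 148.1]
ee_rot: [0.002, 0.922, 0.0, 0.387]
wrist_force: [-0.3, -0.5, -1.3]
gripper_width: 0.151
grasp_force: 59.3
clock: 10.35
tool_pos: [559.3, 145.0, 142.5]
ee_rot: [0.002, 0.922, 0.0, 0.387]
wrist_force: [0.5, -0.1, -1.8]
gripper_width: 0.15
grasp_force: 59.3
[583.24251737 146.1548186  116.99120266] [ 0.00400236 -0.00160312  0.00099696] [ 0.53150676 -0.06883202 -1.78674921]
```

```bash
echo '[[[1.8,0,1.8,0,0,0],[1.8,0,1.8,0,0,0],[1.8,0,1.8,0,0,0],[0,0,0,0,0,0]]]' | python3 drive.py && echo '[[[0.7,0,0.7,0,0,0],[0.7,0,0.7,0,0,0],[0,0,0,0,0,0]]]' | python3 drive.py && echo '[[[0.7,0,0.7,0,0,0],[0,0,0,0,0,0]]]' | python3 drive.py
python3 -c "
from h import *
p,o=gauge();print(p,o.as_euler('zyx'),bot.state()['wrist_force'])"
```

```text
clock: 10.85
tool_pos: [559.3, 145.0, 134.7]
ee_rot: [0.002, 0.922, 0.0, 0.387]
wrist_force: [0.3, 0.0, -1.2]
gripper_width: 0.154
grasp_force: 59.3
clock: 11.22
tool_pos: [559.3, 145.4, 133.9]
ee_rot: [0.002, 0.922, -0.0, 0.387]
wrist_force: [0.4, -0.1, -2.0]
gripper_width: 0.15
grasp_force: 59.3
clock: 11.48
tool_pos: [559.1, 145.6, 133.2]
ee_rot: [0.002, 0.922, -0.0, 0.386]
wrist_force: [-0.1, -0.5, -1.8]
gripper_width: 0.153
grasp_force: 59.3
[583.01355195 146.68422797 107.74013053] [ 0.00307661 -0.00058351  0.00013301] [-0.06876121 -0.52142543 -1.77030546]
```

```bash
echo '[[[0.7,0,0.7,0,0,0],[0.7,0,0.7,0,0,0],[0,0,0,0,0,0]]]' | python3 drive.py && echo '[[[0.5,0,0.5,0,0,0],[0,0,0,0,0,0]]]' | python3 drive.py && echo '[[[0.5,0,0.5,0,0,0],[0,0,0,0,0,0]]]' | python3 drive.py
python3 -c "
from h import *
p,o=gauge();print(p,o.as_euler('zyx'),bot.state()['wrist_force'],bot.state()['moment'])"
```

```text
clock: 11.85
tool_pos: [558.8, 145.9, 131.9]
ee_rot: [0.002, 0.923, -0.001, 0.386]
wrist_force: [-0.9, 0.2, -1.7]
gripper_width: 0.15
grasp_force: 59.3
clock: 12.1
tool_pos: [558.8, 146.0, 131.6]
ee_rot: [0.002, 0.923, -0.001, 0.386]
wrist_force: [0.4, -0.3, -2.3]
gripper_width: 0.148
grasp_force: 59.3
clock: 12.35
tool_pos: [558.7, 146.2, 131.1]
ee_rot: [0.002, 0.923, -0.001, 0.386]
wrist_force: [-0.2, 0.5, -1.4]
gripper_width: 0.146
grasp_force: 59.3
[582.48720064 147.22871058 105.56189443] [ 0.00186506  0.00113749 -0.00100915] [-0.19672441  0.5236706  -1.41463769] [0.01391401 0.5219394  0.00395586]
```

```bash
echo '[[[0.5,-0.5,1,0,0,0],[0,0,0,0,0,0]]]' | python3 drive.py && echo '[[[0.6,-0.3,0.7,0,0,0],[0,0,0,0,0,0]]]' | python3 drive.py&& echo '[[[0.6,0,0.6,0,0,0],[0,0,0,0,0,0]]]' | python3 drive.py
python3 -c "
from h import *
p,o=gauge();print(p,o.as_euler('zyx'),bot.state()['wrist_force'],bot.state()['moment'])"
```

```text
clock: 12.6
tool_pos: [558.8, 145.9, 130.6]
ee_rot: [0.003, 0.923, -0.002, 0.385]
wrist_force: [-0.3, 0.9, -1.8]
gripper_width: 0.148
grasp_force: 59.3
clock: 12.85
tool_pos: [559.0, 145.9, 130.5]
ee_rot: [0.003, 0.923, -0.002, 0.385]
wrist_force: [-0.7, -0.6, 0.5]
gripper_width: 0.151
grasp_force: 59.4
clock: 13.1
tool_pos: [559.2, 146.0, 130.5]
ee_rot: [0.003, 0.923, -0.002, 0.386]
wrist_force: [-2.1, -1.6, 4.2]
gripper_width: 0.147
grasp_force: 59.9
[582.9756465  147.02188772 104.96306043] [ 0.00067186  0.00135006 -0.0020616 ] [-2.05681939 -1.58719447  4.17822844] [-0.19393369  0.12309736 -0.21574   ]
```

Foot is down on the table. Releasing and backing out along the tool axis.

```bash
echo '[[[0,0,0,0,0,0],[0,0,0,0,0,0],[0,0,0,0,0,0],[0,0,0,0,0,0]]]' | python3 drive.py 0.38
echo '[[[0,0,-5,0,0,0],[0,0,-10,0,0,0],[0,0,-20,0,0,0],[0,0,-30,0,0,0],[0,0,-30,0,0,0]]]' | python3 drive.py
echo '[[[0,0,-20,0,0,0],[0,0,0,0,0,0],[0,0,0,0,0,0]]]' | python3 drive.py 0
python3 - <<'E'
from h import *
i=snap('wrist','w6.png');np.save('w6.npy',i['T'])
cv2.imwrite('pics/c6.png',cv2.resize(cv2.imread('pics/w6.png')[120:420,140:540],None,fx=2,fy=2,interpolation=cv2.INTER_CUBIC))
for n,x in dict(edgeC=(578,146,105),front=(486,146,105)).items(): print(n,proj(i,x))
E
```

```text
clock: 13.6
tool_pos: [558.5, 146.0, 129.4]
ee_rot: [0.003, 0.923, -0.002, 0.385]
wrist_force: [0.1, 0.9, 0.1]
gripper_width: 0.376
grasp_force: 0.0
clock: 14.22
tool_pos: [490.1, 146.6, 197.3]
ee_rot: [0.003, 0.923, -0.002, 0.385]
wrist_force: [0.1, 0.4, 0.4]
gripper_width: 0.383
grasp_force: 0.0
clock: 14.6
tool_pos: [476.8, 146.7, 210.2]
ee_rot: [0.003, 0.923, -0.002, 0.385]
wrist_force: [0.4, -0.1, 0.2]
gripper_width: -0.002
grasp_force: 0.0
edgeC [329.58370261 235.45117264]
front [328.09859707 145.05769126]
```

View pics/c6.png

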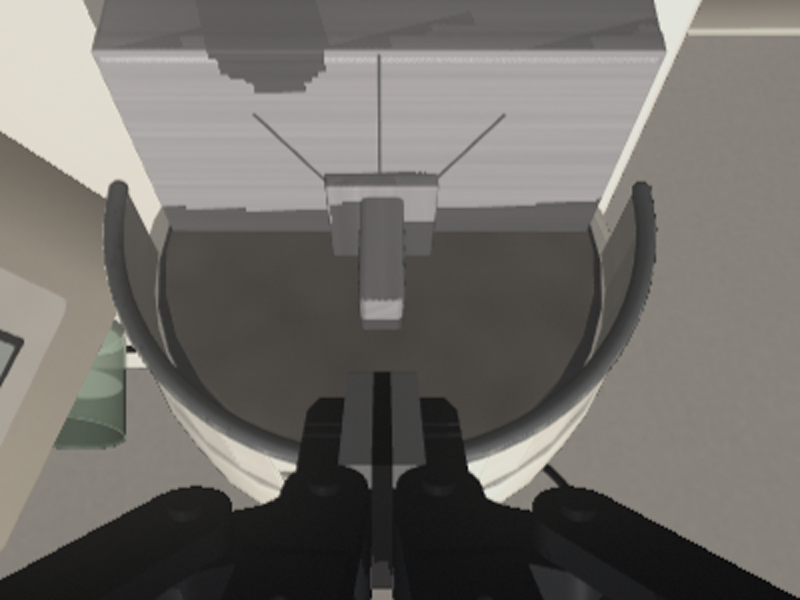

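The gauge stands square on the engraved centre line, foot flat, with the blade in the gap. Now I'll move down in front of the flange to push.

Run:
```python
from h import *
s=bot.state();o=R.from_quat(s['ee_rot']); print(o.inv().apply(np.array([445,146.5,93])-s['tool_pos']).round(1), o.inv().apply([1,0,0]).round(3))
```

```text
[105.2  -0.   59.6] [-0.704  0.007  0.71 ]
```

```bash
echo '[[[35,0,10,0,0,0],[35,0,25,0,0,0],[35,0,25,0,0,0],[0,0,0,0,0,0],[0,0,0,0,0,0]]]' | python3 drive.py
python3 - <<'E'
from h import *
s=bot.state();o=R.from_quat(s['ee_rot']); print(s['tool_pos'],s['wrist_force'],o.inv().apply(np.array([465,146.3,93])-s['tool_pos']).round(1))
E
```

```text
clock: 15.28
tool_pos: [446.7, 147.0, 94.9]
ee_rot: [0.003, 0.923, -0.002, 0.385]
wrist_force: [0.3, -0.4, 1.2]
gripper_width: 0.001
grasp_force: 0.0
[446.65184727 146.96474876  94.94048326] [ 0.26772436 -0.40023925  1.20797717] [-11.5  -0.5  14.4]
```

```bash
echo '[[[-5.7,-0.3,7.2,0,0,0],[-5,-0.2,5.8,0,0,0],[0,0,0,0,0,0]]]' | python3 drive.py; for k in 1 2; do :; done; echo '[[[-1.4,0,1.4,0,0,0],[-1.4,0,1.4,0,0,0],[0,0,0,0,0,0]]]' | python3 drive.py; echo '[[[-1.4,0,1.4,0,0,0],[-1.4,0,1.4,0,0,0],[0,0,0,0,0,0]]]' | python3 drive.py
```

```text
clock: 15.65
tool_pos: [463.7, 146.1, 93.3]
ee_rot: [0.003, 0.923, -0.002, 0.386]
wrist_force: [-0.4, -0.1, -0.2]
gripper_width: 0.0
grasp_force: 0.0
clock: 16.02
tool_pos: [466.4, 146.1, 92.1]
ee_rot: [0.003, 0.923, -0.002, 0.385]
wrist_force: [0.2, 0.1, 0.2]
gripper_width: 0.002
grasp_force: 0.0
clock: 16.4
tool_pos: [470.5, 146.1, 92.2]
ee_rot: [0.003, 0.923, -0.002, 0.385]
wrist_force: [0.2, 0.0, 0.0]
gripper_width: 0.0
grasp_force: 0.0
```

```bash
echo '[[[-1.4,0,1.4,0,0,0],[0,0,0,0,0,0]]]' | python3 drive.py;  echo '[[[-1.4,0,1.4,0,0,0],[0,0,0,0,0,0]]]' | python3 drive.py;  echo '[[[-1.4,0,1.4,0,0,0],[0,0,0,0,0,0]]]' | python3 drive.py
```

```text
clock: 16.65
tool_pos: [472.4, 146.1, 92.3]
ee_rot: [0.003, 0.923, -0.002, 0.385]
wrist_force: [0.8, 0.4, -0.6]
gripper_width: 0.005
grasp_force: 0.0
clock: 16.9
tool_pos: [474.3, 146.0, 92.1]
ee_rot: [0.003, 0.923, -0.002, 0.385]
wrist_force: [-0.1, 0.7, -0.1]
gripper_width: -0.002
grasp_force: 0.0
clock: 17.15
tool_pos: [476.3, 146.0, 92.1]
ee_rot: [0.003, 0.923, -0.002, 0.385]
wrist_force: [0.0, 0.3, 0.4]
gripper_width: 0.0
grasp_force: 0.1
```

```bash
echo '[[[-1.4,0,1.4,0,0,0],[0,0,0,0,0,0]]]' | python3 drive.py;  echo '[[[-1.4,0,1.4,0,0,0],[0,0,0,0,0,0]]]' | python3 drive.py;  echo '[[[-1.4,0,1.4,0,0,0],[0,0,0,0,0,0]]]' | python3 drive.py
```

```text
clock: 17.4
tool_pos: [478.3, 146.0, 92.1]
ee_rot: [0.003, 0.923, -0.002, 0.385]
wrist_force: [-0.1, 0.2, -0.1]
gripper_width: 0.003
grasp_force: 0.2
clock: 17.65
tool_pos: [480.2, 145.9, 92.1]
ee_rot: [0.003, 0.923, -0.002, 0.385]
wrist_force: [-2.5, 0.2, -0.1]
gripper_width: -0.002
grasp_force: 1.0
clock: 17.9
tool_pos: [480.8, 145.9, 91.6]
ee_rot: [0.003, 0.923, -0.002, 0.384]
wrist_force: [-35.4, -0.2, 21.6]
gripper_width: -0.001
grasp_force: 17.5
```

Force jumped to 35 N: either the table is home or something is jammed. I'll back off and measure the front-edge position numerically.

```bash
echo '[[[1.4,0,-1.4,0,0,0],[7,0,-7,0,0,0],[14,0,-14,0,0,0],[0,0,0,0,0,0]]]' | python3 drive.py
echo '[[[-35,0,-25,0,0,0],[-35,0,-25,0,0,0],[-25,0,-15,0,0,0],[0,0,0,0,0,0],[0,0,0,0,0,0]]]' | python3 drive.py
python3 - <<'E'
from h import *
i=snap('wrist','w7.png');np.save('w7.npy',i['T'])
def edges(f,T):
    im=cv2.GaussianBlur(cv2.imread('pics/'+f,0),(3,3),0).astype(float); j=dict(i);j['T']=T
    for y in (90,110,185,205):
        out=[]
        for x0 in (488,583):   # front / back edges, searched over x
            xs=np.arange(x0-12,x0+12,.25); v=[proj(j,(x,y,105)) for x in xs]
            g=cv2.remap(im.astype(np.float32),np.float32([[p[0] for p in v]]),np.float32([[p[1] for p in v]]),1)[0]
            d=np.gradient(cv2.GaussianBlur(g[None],(9,1),0)[0]); k=np.argsort(-abs(d))[0]; out+=[xs[k],d[k].round(1)]
        print(f,y,out)
edges('w1.png',np.load('w1.npy'));edges('w6.png',np.load('w6.npy')); edges('w7.png',i['T'])
E
```

```text
clock: 18.4
tool_pos: [449.7, 146.2, 91.8]
ee_rot: [0.002, 0.923, -0.002, 0.385]
wrist_force: [0.7, -0.4, 0.7]
gripper_width: -0.001
grasp_force: 0.0
clock: 19.02
tool_pos: [470.8, 145.9, 203.8]
ee_rot: [0.003, 0.923, -0.002, 0.384]
wrist_force: [0.2, -0.9, -0.9]
gripper_width: -0.001
grasp_force: 0.0
w1.png 90 [np.float64(485.75), np.float32(4.9), np.float64(578.0), np.float32(-1.6)]
w1.png 110 [np.float64(485.75), np.float32(4.2), np.float64(577.25), np.float32(-1.3)]
w1.png 185 [np.float64(486.25), np.float32(4.6), np.float64(578.5), np.float32(-1.4)]
w1.png 205 [np.float64(486.25), np.float32(4.8), np.float64(577.0), np.float32(-1.1)]
w6.png 90 [np.float64(485.25), np.float32(7.1), np.float64(577.25), np.float32(-1.6)]
w6.png 110 [np.float64(497.0), np.float32(5.8), np.float64(577.75), np.float32(-1.7)]
w6.png 185 [np.float64(486.0), np.float32(7.4), np.float64(578.0), np.float32(-1.6)]
w6.png 205 [np.float64(486.0), np.float32(7.0), np.float64(578.0), np.float32(-1.5)]
w7.png 90 [np.float64(491.75), np.float32(5.8), np.float64(583.75), np.float32(-1.8)]
w7.png 110 [np.float64(492.0), np.float32(6.0), np.float64(584.0), np.float32(-1.7)]
w7.png 185 [np.float64(492.25), np.float32(6.0), np.float64(584.0), np.float32(-1.6)]
w7.png 205 [np.float64(492.25), np.float32(6.2), np.float64(584.0), np.float32(-1.4)]
```

The table moved 6.2 mm and then hit a hard stop, as expected for a closed gap. I'll check the gauge is still flat and square, numerically.

Run:
```python
from h import *
i=bot.camera_info('wrist')
def prof(f,T,P,lo,hi,ax):
    im=cv2.GaussianBlur(cv2.imread('pics/'+f,0),(3,3),0).astype(np.float32); j=dict(i);j['T']=T
    xs=np.arange(lo,hi,.25); v=np.float32([proj(j,P(x)) for x in xs])
    g=cv2.remap(im,v[None,:,0],v[None,:,1],1)[0]; d=np.gradient(cv2.GaussianBlur(g[None],(9,1),0)[0])
    return [(float(xs[k]),float(d[k].round(1))) for k in np.argsort(-abs(d)) if abs(d[k])==abs(d[max(0,k-4):k+5]).max()][:3]
for f in('w6','w7'):
    T=np.load(f+'.npy')
    for y in(133,138,155,160): print(f,'near foot edge (bottom) y',y,prof(f+'.png',T,lambda x:(x,y,105),530,556,0))
    print(f,'fin top near',prof(f+'.png',T,lambda x:(x,146.5,149),535,580,0))
    x=546 if f=='w7' else 541
    print(f,'foot sides near',prof(f+'.png',T,lambda y:(x,y,111),120,140,1),prof(f+'.png',T,lambda y:(x,y,111),155,175,1))
    print(f,'foot sides far',prof(f+'.png',T,lambda y:(x+22,y,111),120,140,1),prof(f+'.png',T,lambda y:(x+22,y,111),155,175,1))
```

```text
w6 near foot edge (bottom) y 133 [(541.25, -6.400000095367432), (548.5, 5.300000190734863), (531.75, -0.30000001192092896)]
w6 near foot edge (bottom) y 138 [(541.25, -6.5), (548.25, 5.800000190734863), (555.25, -0.5)]
w6 near foot edge (bottom) y 155 [(540.25, -6.400000095367432), (548.5, 4.599999904632568), (543.25, 0.699999988079071)]
w6 near foot edge (bottom) y 160 [(540.5, -5.5), (548.5, 4.800000190734863), (536.0, 0.4000000059604645)]
w6 fin top near [(557.0, -4.599999904632568), (543.0, 4.300000190734863), (564.75, -1.399999976158142)]
w6 foot sides near [(128.25, -3.5999999046325684), (130.0, 3.200000047683716), (132.25, -0.800000011920929)] [(165.25, 2.0), (163.75, -1.2000000476837158), (156.5, 0.20000000298023224)]
w6 foot sides far [(139.0, -1.899999976158142), (129.0, 0.8999999761581421), (130.5, -0.800000011920929)] [(165.5, 1.2000000476837158), (163.75, -1.100000023841858), (160.5, 0.20000000298023224)]
w7 near foot edge (bottom) y 133 [(544.5, -5.300000190734863), (552.75, 4.199999809265137), (532.0, 0.20000000298023224)]
w7 near foot edge (bottom) y 138 [(544.5, -5.400000095367432), (552.75, 4.900000095367432), (548.0, 0.6000000238418579)]
w7 near foot edge (bottom) y 155 [(544.25, -5.699999809265137), (552.75, 4.800000190734863), (536.0, -0.30000001192092896)]
w7 near foot edge (bottom) y 160 [(544.0, -5.900000095367432), (552.75, 4.300000190734863), (547.25, 0.6000000238418579)]
w7 fin top near [(556.5, -3.799999952316284), (546.5, 3.4000000953674316), (578.75, -2.0)]
w7 foot sides near [(130.25, 2.9000000953674316), (128.75, -2.5), (137.75, 0.699999988079071)] [(165.75, 1.2000000476837158), (164.0, -1.100000023841858), (156.5, 0.20000000298023224)]
w7 foot sides far [(139.0, -1.7000000476837158), (132.5, -0.4000000059604645), (134.5, 0.30000001192092896)] [(165.25, 0.8999999761581421), (163.75, -0.6000000238418579), (155.75, 0.30000001192092896)]
```

```bash
echo '[[[0,0,-20,0,0,0],[0,0,0,0,0,0],[0,0,0,0,0,0]]]' | python3 drive.py; python3 -c "
from plant import bot
print(bot.sign_off())"
```

```text
clock: 19.45
tool_pos: [456.7, 146.2, 217.9]
ee_rot: [0.003, 0.923, -0.002, 0.384]
wrist_force: [1.3, 0.6, -0.3]
gripper_width: 0.001
grasp_force: 0.0
the job is handed in; nothing more can be done
None
```

The gauge stands upright and square at the middle of the table, and I pushed the table home about 6 mm until it stopped hard at about 35 N. That should leave the blade snug against the disc; I judged this from the stop and camera measurements, not a direct look at the gap. I handed the job in at 19.5 s with the arm clear and the models and powder jar not touched.

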